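# Latch the tube spinner's guard

### The arm

A 6-joint arm with a two-finger parallel gripper is mounted at the origin on the work surface. World frame = base frame: x ahead of the robot, y to its left, z up, the work surface at z = 0. Lengths are in m, angles in degrees, forces in N, time in s.
With the tool pointing down it reaches from about 0.25 to 0.725 m from the base axis. Payload 9.7 kg.
Tool frame: the origin (TCP) lies midway between the tips of the shut fingers; the grasp point (between the pads) lies bot.grasp_offset behind it (bot.grasp_offset is the distance from the TCP to the grasp point, in m); x points along the fingers, y is the direction in which the jaws open and shut, and the axes are right-handed (so a half turn about x gives the same grasp; the last joint's range is limited). The gripper opens to 85 mm and grips with 20 to 120 N. Pads are 22 mm wide; open, the fingers measure 114 mm over their backs; the gripper's body (76 mm by 85 mm) begins 54 mm behind the grasp point. The pads swing forward as they close: fully open they stand 13 mm farther back than shut.
Start: joints at [75.974, 4.979, 10.078, 95.1, 0, 90], TCP at [0.133, 0.534, 0.231] pointing down, gripper open.
Joint ranges: [-179.16, 179.16], [-48.56, 103.87], [-65.8, 70.77], [-126.05, 130.52], [-82.76, 87.17], [-180, 180]. Speed limits (degrees/s): [127.2, 127.2, 147.25, 180, 180, 180].

### API

Orientations are given as [roll, pitch, yaw] about the fixed x, y, z axes, in that order (R = Rz(yaw) Ry(pitch) Rx(roll)).
In Python, from workcell import status, camera, bot gives the robot as it stands.
- The arm moves only by the shell command python3 -m jog 'ROWS' [OPENING] [FORCE]. ROWS is text: rows parted by semicolons, each of 4 numbers parted by spaces: the shift along the tool's x, y, z in mm, then the turn about the tool's x in degrees. A call has exactly 8 rows; each row is the pose to reach, as a shift and turn from the pose commanded when the call began, along the tool's axes at that moment; what a row does not reach only later rows make up. A row lasts 1/8 s, in which the tool goes at most 62.5 mm and 10.7 degrees, less where a joint would pass 70% of its speed; a pose out of reach is approached as far as the arm can. A call with a gripper value outside its range is refused whole. OPENING is the opening, from 0 (shut) to 1 (fully open), set as the call begins (- or left out, the last holds). The fingers move at their own pace and stop on an object; FORCE is the grip in N (left out, the last holds). Time passes only in rows, so rows that repeat a pose let the fingers close, or fill a call up. It gives the time, the measured TCP pose, the force and the opening at its end, in the units of the state.
- status.get_obs(): the state, without advancing time (a new reading comes with each control period).
- camera(name): name is "scene" or "top"; returns a dict with "color" (384x512x3 uint8, red, green, blue), "vfov" (degrees; the focal length in pixels is half the picture's height over the tangent of half this angle, whatever the lens; pixels are square), "cx", "cy" (the principal point, pixels), "D" ([k1, k2, p1, p2, k3] as OpenCV has them; the pictures are not rectified), "rvec" (rotation vector, rad) and "tvec" (3), from world to camera coordinates, as OpenCV has them. Camera axes: x right, y down, z forward; pixel columns grow to the right and rows downward; lengths in m; the calibration is good to about 2 mm. A picture is of the moment at which its call begins. There is no depth.
- bot.job_done(): hands the job in, once; it reports no verdict.
The state is a dict: "time": time; "q": joint angles; "qd": joint speeds; "joint_efforts": joint torques, N m; "ee_pos": TCP position; "tcp_rot": TCP orientation; "wrist_force": force on the tool from outside, world axes, zero at the start; "torque": the same for the moment, N m; "opening": finger opening in m.
Only numpy, scipy, OpenCV 4.12 (cv2) and the standard library are available. Lean on these libraries where they do the work, as an engineer would, in place of code of your own. Each camera call takes 0.05 s, during which the arm holds its last target. There are 200 camera calls.

### The job

Close the tube spinner's sliding guard and latch it: lift the drop bar by its T-handle over the keeper's front lip, lay its tooth on the keeper's flat land, slide the guard on with the tooth resting on the land until it falls into the notch, and leave the bar fully down there. Where the notch sits has to be felt for: never press or ram the bar against the keeper with more than 15 N, and leave everything else on the bench and on the spinner where it is.

Things in the scene. Friction and masses are not known exactly. Their poses are not given: they have to be found in the camera images.
- spinner: White low tube spinner fixed to the bench, 300 (x) x 440 (y) x 90 mm high; origin under its centre, z up. Its +y is the direction in which the grey guard slides shut; the whole latch lies on its x = 0 line.
- guard (a joint): Slide of the grey guard (190 x 150 mm, top 138 mm above the bench) along the spinner's +y, m: 0 = open, end of track 0.187; starts at 0 to 0.035. 1 to 2 N of friction; stays where left. With the tooth in the notch it reads between 0.136 and 0.184 (differs each time). From 0.110 to 0.122 the tooth is always past the front lip and short of the notch.
- bar (a joint): Angle (rad) of the steel drop bar hinged on the guard, falling by its own weight (about 0.3 kg, damped): 0 = fully down on its stop, grows as the free end (towards +y) is raised, to 0.7. Hinge along the spinner's x, 153 mm above the bench, 110 mm behind (-y) the handle. With the tooth lying on the keeper's land it reads 0.107.
- handle (a point): Centre of the bar's T-handle: level steel rod 16 mm thick, 50 mm long, along the spinner's x, on a stem above the 14 mm wide bar; 36 mm above the hinge, 189 mm above the bench with the bar down, 30 mm above the bar's top. Pushing it along y moves bar and guard; finger friction or grip can keep the bar from dropping: easing off frees it.
- tooth (a point): Centre of the underside of the tooth, the downward end of the bar: 12 mm long (y), 14 mm wide, 40 mm beyond (+y) the handle, 112 mm above the bench with the bar down. It butts on the keeper's front lip unless raised 16 mm or more; in the notch it has 2 mm of play either way.
- keeper: Foot plate of the keeper, 55 x 180 x 8 mm, origin under its centre, 122 mm to +y of the spinner's centre. On it is clamped a steel block, its notch centred ANYWHERE from 9 mm before to 35 mm after the plate's centre along y. Block from -y to +y: vertical front lip and level land 72 mm long, 128 mm above the bench; notch 16 mm long; end wall 150 mm above the bench.
- sleeve: Bystander: short grey plastic tube sleeve, 26 mm across and 35 high, standing on the spinner's deck at the near side of the guard track; origin under its centre.
- rotor_nut: Bystander: aluminium knurled nut, 36 mm across and 26 high, standing on the spinner's deck at the far side of the guard track; origin under its centre.
- tube_rack: Bystander: white rack 80 x 140 mm, 118 high, full of capped tubes; origin under its centre.
- reagent: Bystander: glass bottle 70 mm across, 170 high; origin under its centre.
- beaker: Bystander: glass beaker 80 mm across, 100 high; origin under its centre.
- tip_box: Bystander: blue box 85 x 120 x 60 mm; origin under its centre.
- bucket: Bystander: steel cup 64 mm across, 70 high; origin under its centre.

How it is judged:
By the outcome, as a careful person would: the job done as asked, in the order asked, and still so for the second after the job is handed in, with the robot touching nothing.
It also fails if it takes over 48 s, if anything falls off the work surface, if the arm or the gripper's body presses on something with over 40 N, if the wrist force passes 120 N, or if a joint passes its speed limit or range.

## Working session

There is one attempt and no reset: what is moved stays moved. The work goes in short steps, Python scripts to look and compute and a shell command to move; the robot and the scene stay as the last step left them, time stands still between calls to the robot, and variables do not carry over. Pictures are saved under pics/ and viewed, about 8 in all and at most 12, crops included, and the job is handed in when it is done.

```bash
mkdir -p pics; ls; python3 - <<'E'
from workcell import status,camera,bot
import cv2
o=status.get_obs();print(o['time'],o['ee_pos'],o['tcp_rot'],o['wrist_force'],o['opening'],bot.grasp_offset)
for n in('scene','top'):
    c=camera(n);cv2.imwrite(f'pics/{n}0.png',cv2.cvtColor(c['color'],cv2.COLOR_RGB2BGR));print(n,{k:v for k,v in c.items() if k!='color'})
E
```

```text
pics
0.0 [0.13323561 0.53338216 0.23057166] [ -90.73671513   89.92282489 -104.76287416] [ 0.07895497  0.15969274 -0.21283845] 0.08535922896755466 0.0187
scene {'vfov': 45.74539220368271, 'cx': 263.4754951520246, 'cy': 193.38256664652104, 'D': array([-0.14608893,  0.        ,  0.        ,  0.        ,  0.        ]), 'rvec': array([ 1.07092515,  2.62120165, -0.76774179]), 'tvec': array([ 0.40482703, -0.25480315,  1.96784289])}
top {'vfov': 57.533339515501474, 'cx': 252.99876759066586, 'cy': 195.0477117977612, 'D': array([-0.06611824,  0.        ,  0.        ,  0.        ,  0.        ]), 'rvec': array([ 2.16200681, -2.17948341,  0.10342786]), 'tvec': array([0.00862758, 0.56482897, 1.11541138])}
```

View pics/scene0.png

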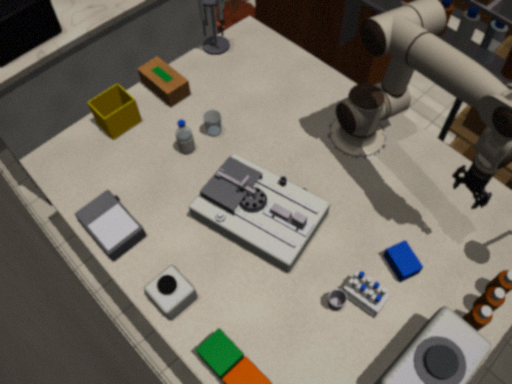

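View pics/top0.png

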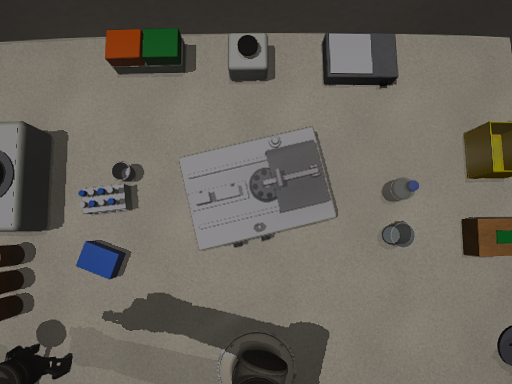

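The scene view shows the arm at right, well clear. In the top view the spinner is at about (258,188), with the guard at (298,175), the bar running from (318,172) to (255,187), the T-handle near (280,177), and the keeper at (220,192). Spinner +y points left in the image, slightly down. Next is a magnified crop.

```bash
cat > h.py <<'E'
import numpy as np,cv2
from workcell import status,camera,bot
def K(c):
    f=192/np.tan(np.radians(c['vfov']/2));return np.array([[f,0,c['cx']],[0,f,c['cy']],[0,0,1.]])
def ray(c,uv,z):
    p=cv2.undistortPoints(np.array(uv,float).reshape(-1,1,2),K(c),c['D']).reshape(-1,2)
    R=cv2.Rodrigues(c['rvec'])[0];o=-R.T@c['tvec'];d=np.c_[p,np.ones(len(p))]@R
    return o+d*((z-o[2])/d[:,2])[:,None]
def proj(c,P): return cv2.projectPoints(np.array(P,float),c['rvec'],c['tvec'],K(c),c['D'])[0].reshape(-1,2)
def crop(c,name,u0,v0,u1,v1,s):
    cv2.imwrite('pics/'+name,cv2.resize(cv2.cvtColor(c['color'][v0:v1,u0:u1],cv2.COLOR_RGB2BGR),None,fx=s,fy=s,interpolation=cv2.INTER_CUBIC))
E
python3 - <<'E'
from h import *
c=camera('top');crop(c,'t1.png',175,120,340,255,4.8)
for q in [(181,158),(316,127),(336,215),(200,249)]: print(ray(c,q,.09).round(3))
E
```

```text
[[0.677 0.229 0.09 ]]
[[ 0.773 -0.197  0.09 ]]
[[ 0.495 -0.251  0.09 ]]
[[0.395 0.167 0.09 ]]
```

View pics/t1.png

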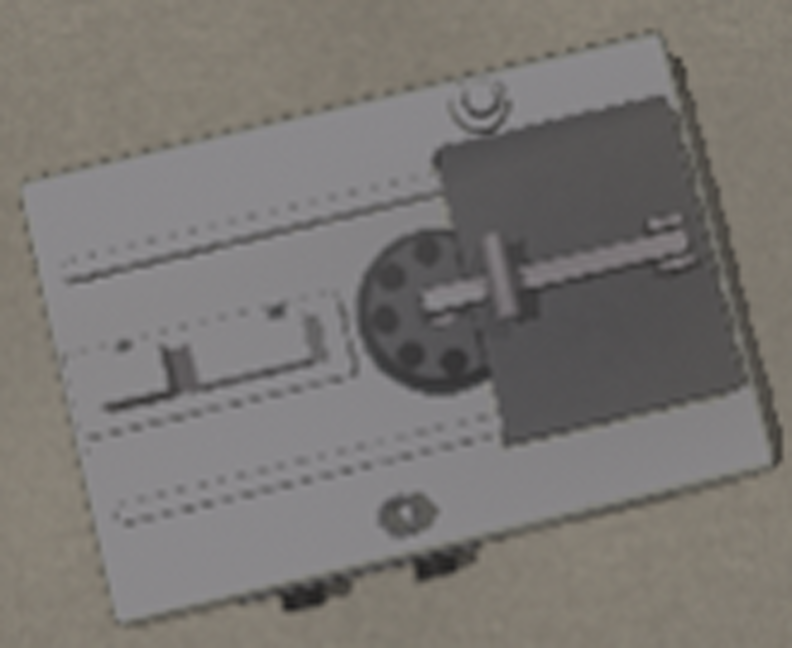

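The crop shows the deck corners at (24,186), (660,33), (778,463) and (120,622). The T-handle rod runs (493,237)–(512,315), the hinge is at about (672,245), and the tooth end is near (432,300). On the keeper, the front lip is at about (318,340), the dark notch is around (165–195,368), and the end wall is left of that.

```bash
cat >> h.py <<'E'
from scipy.spatial.transform import Rotation as Ro
def px(l): return (np.array(l,float)+.5)/4.8-.5+[175,120]
E
python3 - <<'E'
from h import *
c=camera('top')
C=ray(c,px([(24,186),(660,33),(778,463),(120,622)]),.09)[:,:2]
print(C.round(4)); ctr=C.mean(0)
v=(C[0]-C[1])+(C[3]-C[2]);yaw=np.arctan2(-v[0],v[1]);w=(C[0]-C[3])+(C[1]-C[2]);print('yaw',np.degrees(yaw),np.degrees(np.arctan2(w[1],w[0])),ctr, np.linalg.norm(v)/2,np.linalg.norm(w)/2)
R=np.array([[np.cos(yaw),-np.sin(yaw)],[np.sin(yaw),np.cos(yaw)]])
def S(uv,z,n): 
    P=ray(c,px(uv),z)[:,:2];print(n,P.round(4).tolist(),((P-ctr)@R).round(4).tolist())
S([(493,237),(512,315)],.189,'rod');S([(672,245)],.16,'hinge');S([(502,276)],.189,'rodc')
S([(325,345),(305,338),(193,368),(190,388),(166,370)],.128,'keeper lip,..,notch edges')
S([(170,392),(103,407),(165,345)],.15,'endwall')
S([(445,160),(505,445),(740,385)],.138,'guard corners')
S([(405,515)],.1,'sleeve?');S([(480,105)],.1,'nut?')
o=status.get_obs();print(Ro.from_euler('xyz',o['tcp_rot'],degrees=True).as_matrix().round(3))
E
```

```text
[[ 0.6762  0.233 ]
 [ 0.7751 -0.1846]
 [ 0.4916 -0.2533]
 [ 0.3941  0.1683]]
yaw 13.174926486387271 13.277423597050495 [ 0.58423103 -0.00914976] 0.4309600746744951 0.2905254370037848
rod [[0.6226, -0.0654], [0.5762, -0.0759]] [[0.0245, -0.0636], [-0.023, -0.0632]]
hinge [[0.6219, -0.1761]] [[-0.0014, -0.1712]]
rodc [[0.5994, -0.0704]] [[0.0008, -0.0631]]
keeper lip,..,notch edges [[0.566, 0.0357], [0.5705, 0.0481], [0.5524, 0.1178], [0.5399, 0.1196], [0.5512, 0.1346]] [[-0.0075, 0.0478], [-0.0003, 0.0589], [-0.0021, 0.1309], [-0.0138, 0.1355], [0.0006, 0.1475]]
endwall [[0.5357, 0.1293], [0.5269, 0.1701], [0.5645, 0.1325]] [[-0.0157, 0.1459], [-0.015, 0.1875], [0.013, 0.1424]]
guard corners [[0.6802, -0.0399], [0.5025, -0.0744], [0.5381, -0.2198]] [[0.0864, -0.0518], [-0.0944, -0.0449], [-0.0929, -0.1946]]
sleeve? [[0.4606, -0.0134]] [[-0.1214, 0.024]]
nut? [[0.7247, -0.0646]] [[0.1241, -0.086]]
[[-0.     0.242  0.97 ]
 [-0.001  0.97  -0.242]
 [-1.    -0.001  0.   ]]
```

```bash
python3 -m jog '0 -30 38 -7; 0 -68 86 -14; 0 -106 134 -21; 0 -144 182 -27.2; 0 -182 230 -27.2; 0 -220 278 -27.2; 0 -258 326 -27.2; 0 -296 374 -27.2' 0.6; python3 - <<'E'
from h import *
o=status.get_obs();M=Ro.from_euler('xyz',o['tcp_rot'],degrees=True).as_matrix();print(o['ee_pos'],M.round(3),o['opening'])
print('shift to handle (mm)',(M.T@(np.array([.5994,-.0704,.189])-o['ee_pos'])*1000).round(1))
E
```

```text
time: 1.2
ee_pos: [0.4253, 0.1539, 0.2314]
tcp_rot: [15.0, 90.0, 28.1]
wrist_force: [1.0, 1.4, -0.1]
opening: 0.051
[0.42527157 0.15394671 0.23137668] [[ 0.    -0.228  0.974]
 [ 0.     0.974  0.228]
 [-1.     0.     0.001]] 0.05104727419667458
shift to handle (mm) [  42.4 -258.1  118.4]
```

```bash
python3 -m jog '0 -50 23 0; 0 -102 47 0; 0 -154 71 0; 0 -206 95 0; 0 -245 112 0; 0 -258 118 0; 0 -258 118 0; 0 -258 118 0'; python3 - <<'E'
from h import *
o=status.get_obs();print(o['ee_pos'])
c=camera('scene');crop(c,'s1.png',180,130,340,270,4.8)
c=camera('top');crop(c,'t2.png',175,120,340,255,4.8)
E
```

```text
time: 2.2
ee_pos: [0.5976, -0.0675, 0.2316]
tcp_rot: [56.2, 90.0, 69.4]
wrist_force: [-0.3, -0.7, 0.9]
opening: 0.0515
[ 0.59757595 -0.06747339  0.23163288]
```

View pics/s1.png

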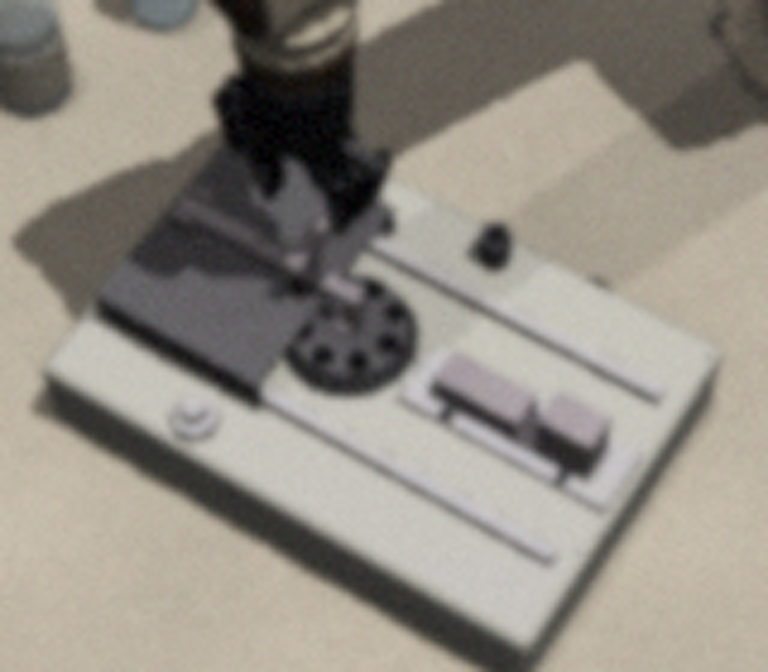

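The scene crop shows the fingers straddling the rod at (315,245). On the keeper, the land top runs (437,382)–(525,412) on one edge and (460,353)–(535,385) on the other. The notch is at about (525–545,400), and the end wall block is beyond it.

```bash
python3 -m jog '10 -3 1 0; 22 -3 1 0; 34 -3 1 0; 46 -3 1 0; 56 -3 1 0; 61 -3 1 0; 61 -3 1 0; 61 -3 1 0' 0.6 20; python3 - <<'E'
from h import *
o=status.get_obs();print(o['ee_pos'],o['wrist_force'])
c=camera('scene')
ctr=np.array([.58423,-.00915]);y=np.radians(13.2);R=np.array([[np.cos(y),-np.sin(y)],[np.sin(y),np.cos(y)]])
f=lambda l,z:(((ray(c,(np.array(l)+.5)/4.8-.5+[180,130],z))[:,:2]-ctr)@R).round(4).tolist()
print('land',f([(432,382),(525,416),(460,353),(537,385)],.128));print('wall',f([(540,403),(560,388),(590,440),(608,415)],.15))
print('deck corners',f([(45,378),(530,640),(718,355)],.09))
E
```

```text
time: 3.3
ee_pos: [0.5999, -0.0713, 0.1708]
tcp_rot: [-18.0, 90.0, -4.8]
wrist_force: [-0.1, -0.2, 0.0]
opening: 0.0512
[ 0.59994658 -0.07125065  0.17078209] [-0.10251975 -0.19934274  0.00740047]
land [[0.0178, 0.0606], [0.0059, 0.1338], [-0.0147, 0.065], [-0.0215, 0.1278]]
wall [[0.0021, 0.1431], [-0.0166, 0.149], [0.0093, 0.1891], [-0.0156, 0.1898]]
deck corners [[0.1541, -0.2034], [0.1422, 0.2211], [-0.1391, 0.2223]]
```

```bash
python3 -m jog '0 0 0 0; 0 0 0 0; 0 0 0 0; 0 0 0 0; 0 0 0 0; -1 0 0 0; -3 0 0 0; -6 0 0 0' 0 20;  python3 -m jog '-3 0 0 0; -6 0 0 0; -9 0 0 0; -12 0 0 0; -15 0 0 0; -16 0 0 0; -16 0 0 0; -16 0 0 0'; python3 - <<'E'
from h import *
c=camera('scene');crop(c,'s2.png',200,130,320,220,6)
E
```

```text
time: 4.35
ee_pos: [0.5997, -0.0706, 0.1758]
tcp_rot: [116.6, 89.9, 129.8]
wrist_force: [0.5, 1.4, -4.3]
opening: 0.015
time: 5.35
ee_pos: [0.5997, -0.0711, 0.1922]
tcp_rot: [89.7, 90.0, 102.9]
wrist_force: [1.4, 0.1, -5.4]
opening: 0.0153
```

View pics/s2.png

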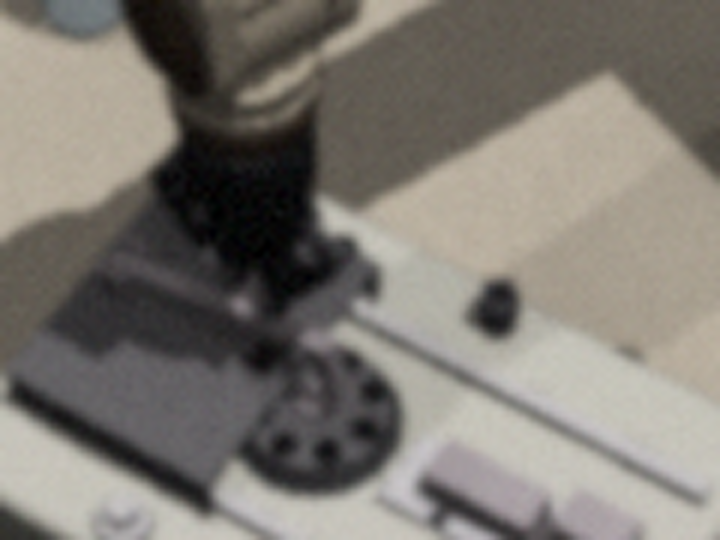

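The grip is on (opening 15 mm), the bar is raised, and its end stands above the rotor at about (315,335). Next I slide over the lip.

```bash
python3 -m jog '0 5 0 0; 0 17 0 0; 0 32 0 0; 0 49 0 0; 0 66 0 0; 0 82 0 0; 0 96 0 0; 0 105 0 0'; python3 -m jog '0 0 0 0; 0 0 0 0; 0 0 0 0; 0 0 0 0; 0 0 0 0; 0 0 0 0; 0 0 0 0; 0 0 0 0'; python3 - <<'E'
from h import *
o=status.get_obs();p=o['ee_pos'][:2]-[.58423,-.00915];print(p@[-.228,.974],p@[.974,.228],o['wrist_force'])
c=camera('scene');crop(c,'s3.png',200,130,330,240,6)
E
```

```text
time: 6.4
ee_pos: [0.5757, 0.0325, 0.1925]
tcp_rot: [3.8, 90.0, 17.0]
wrist_force: [6.1, -0.5, -7.3]
opening: 0.0154
time: 7.4
ee_pos: [0.5757, 0.0323, 0.1926]
tcp_rot: [43.9, 89.9, 57.2]
wrist_force: [4.3, 2.9, -4.9]
opening: 0.0152
0.04235082173587296 0.0011712804036169335 [ 4.2759331   2.89379694 -4.86312122]
```

View pics/s3.png

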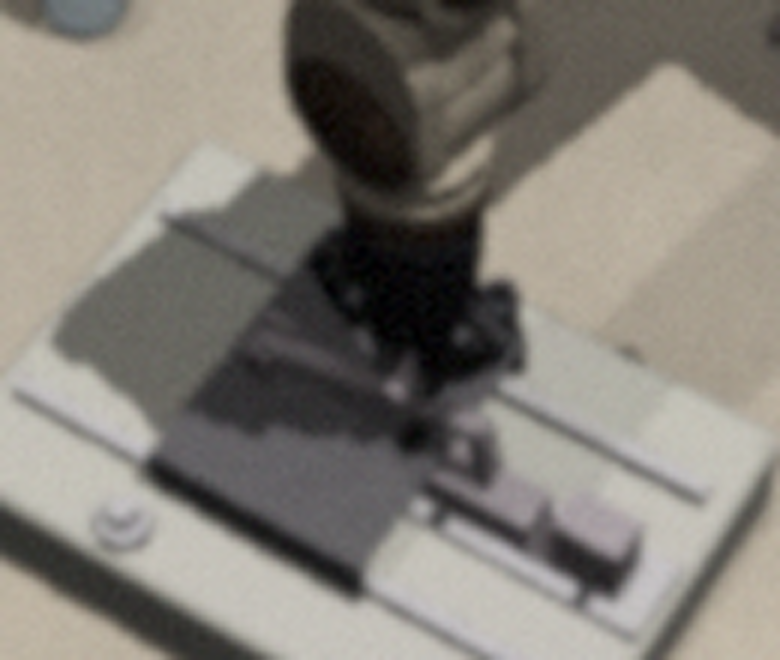

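```bash
python3 -m jog '1 0.5 0 0; 2 1 0 0; 3 1.5 0 0; 4.5 2 0 0; 6 3 0 0; 7.5 3.5 0 0; 8.5 4 0 0; 9 4 0 0';  python3 - <<'E'
from h import *
o=status.get_obs();p=o['ee_pos'][:2]-[.58423,-.00915];print(p@[-.228,.974],p@[.974,.228],o['wrist_force'])
c=camera('scene')
ctr=np.array([.58423,-.00915]);y=np.radians(13.2);R=np.array([[np.cos(y),-np.sin(y)],[np.sin(y),np.cos(y)]])
print('guard front',(ray(c,(np.array([(365,575),(425,480)])+.5)/6-.5+[200,130],.138)[:,:2]-ctr)@R)
E
```

```text
time: 8.45
ee_pos: [0.575, 0.035, 0.1836]
tcp_rot: [-2.5, 90.0, 10.7]
wrist_force: [3.8, 2.7, 4.3]
opening: 0.0151
0.04511159274400071 0.001110563219694523 [3.84249355 2.68890404 4.27311788]
guard front [[0.0950725  0.07139084]
 [0.02268758 0.06697984]]
```

```bash
python3 -m jog '0 0 0 0; 0 0 0 0; 0 0 0 0; 0 0 0 0; 0 0 0 0; 0 0 0 0; 0 0 0 0; 0 0 0 0' 0.3;  python3 - <<'E'
from h import *
o=status.get_obs();p=o['ee_pos'][:2]-[.58423,-.00915];print(p@[-.228,.974],p@[.974,.228],o['wrist_force'])
c=camera('scene');crop(c,'s4.png',240,160,320,220,9)
E
```

```text
time: 9.5
ee_pos: [0.5749, 0.0349, 0.1833]
tcp_rot: [-54.9, 90.0, -41.7]
wrist_force: [0.3, -0.3, 0.2]
opening: 0.0257
0.045047923177517844 0.0009658881630121293 [ 0.25812261 -0.33635511  0.20650509]
```

View pics/s4.png

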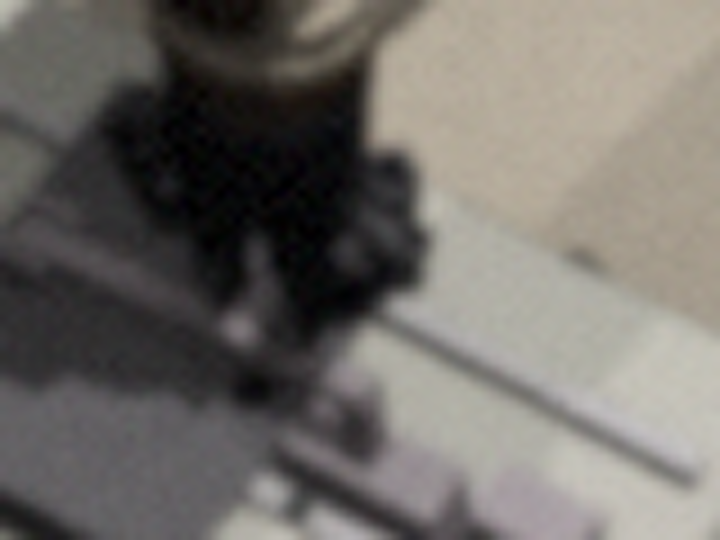

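The tooth is resting on the land at about (360,430) and the forces are near zero. Next I push with the rear finger to about 11 mm short of where I saw the notch.

```bash
python3 -m jog '0 3 0 0; 0 8 0 0; 0 14 0 0; 0 21 0 0; 0 28 0 0; 0 34 0 0; 0 39 0 0; 0 42 0 0';  python3 - <<'E'
from h import *
o=status.get_obs();p=o['ee_pos'][:2]-[.58423,-.00915];print(p@[-.228,.974],p@[.974,.228],o['wrist_force'])
E
```

```text
time: 10.55
ee_pos: [0.5653, 0.0762, 0.1833]
tcp_rot: [72.6, 90.0, 85.8]
wrist_force: [0.9, -2.4, -0.8]
opening: 0.0255
0.08740478873329979 0.0009988694444874092 [ 0.92737539 -2.40428775 -0.81704151]
```

```bash
cat > f.py <<'E'
from h import *
o=status.get_obs();p=o['ee_pos'][:2]-[.58423,-.00915];w=o['wrist_force'];y=p@[-.228,.974]
print('t',o['time'],'y',y.round(4),'g',(y+.0647).round(4),'Fy',(w[:2]@[-.228,.974]).round(2),'Fz',w[2].round(2))
E
J='python3 -m jog'
python3 -m jog '0 -1.5 0 0; 0 -1.5 0 0; 0 0 0 0; 0 1 0 0; 0 2 0 0; 0 2.5 0 0; 0 3 0 0; 0 3 0 0' >/dev/null; python3 f.py
```

```text
t 11.55 y 0.0901 g 0.1548 Fy -2.38 Fz -0.62
```

```bash
python3 -m jog '0 -1.5 0 0; 0 -1.5 0 0; 0 0 0 0; 0 1 0 0; 0 2 0 0; 0 2.5 0 0; 0 3 0 0; 0 3 0 0' >/dev/null; python3 f.py
```

```text
t 12.55 y 0.0931 g 0.1578 Fy -2.93 Fz -1.35
```

```bash
python3 -m jog '0 -1.5 0 0; 0 -1.5 0 0; 0 0 0 0; 0 1 0 0; 0 2 0 0; 0 2.5 0 0; 0 3 0 0; 0 3 0 0' >/dev/null; python3 f.py
```

```text
t 13.55 y 0.0961 g 0.1608 Fy 0.62 Fz -0.37
```

The push force has vanished, as I'd expect if the bar fell and the rod moved ahead of the finger. I'll look before pushing further.

```bash
python3 -m jog '0 0 0 0; 0 0 0 0; 0 0 0 0; 0 0 0 0; 0 0 0 0; 0 0 0 0; 0 0 0 0; 0 0 0 0' >/dev/null; python3 f.py; python3 - <<'E'
from h import *
c=camera('scene');crop(c,'s5.png',250,160,330,220,9)
E
```

```text
t 14.55 y 0.096 g 0.1607 Fy 0.56 Fz -0.83
```

View pics/s5.png

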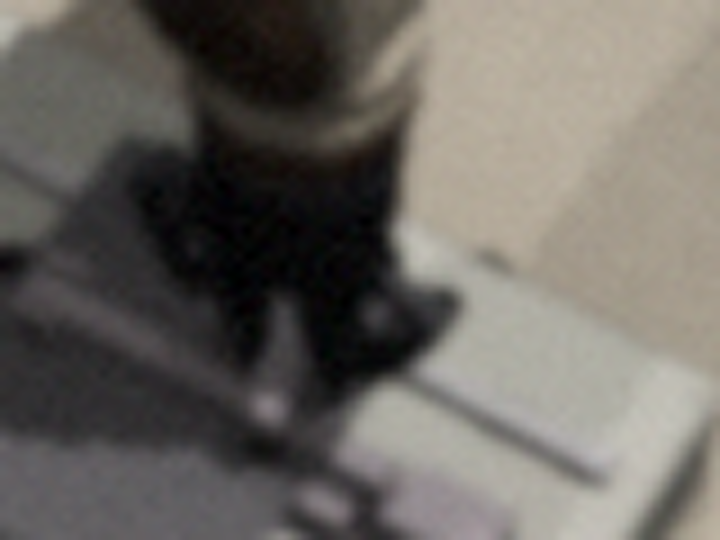

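The bar end now sits at (360,480), level with the block in front of the end wall, so it appears to have dropped. I'll open, rise clear and check.

```bash
python3 -m jog '0 0 0 0; 0 0 0 0; 0 0 0 0; 0 0 0 0; -10 0 0 0; -25 0 0 0; -45 0 0 0; -65 0 0 0' 0.6; python3 -m jog '-20 0 -20 0; -30 0 -50 0; -40 0 -90 0; -40 0 -130 0; -40 0 -165 0; -40 0 -190 0; -40 0 -200 0; -40 0 -200 0'; python3 - <<'E'
from h import *
s=camera('scene');t=camera('top')
f=lambda c,u0,v0,u1,v1,k:cv2.resize(cv2.cvtColor(c['color'][v0:v1,u0:u1],cv2.COLOR_RGB2BGR),None,fx=k,fy=k,interpolation=cv2.INTER_CUBIC)
a=f(s,220,150,330,240,6)[:, :660];b=f(t,185,150,315,225,5);
print(a.shape,b.shape);cv2.imwrite('pics/s6.png',a);cv2.imwrite('pics/t6.png',b)
E
```

```text
time: 15.6
ee_pos: [0.5634, 0.0846, 0.2502]
tcp_rot: [-3.8, 89.9, 9.4]
wrist_force: [-0.4, -0.3, -0.2]
opening: 0.0509
time: 16.6
ee_pos: [0.3688, 0.039, 0.2891]
tcp_rot: [-6.3, 89.9, 6.8]
wrist_force: [0.0, 0.2, 0.3]
opening: 0.0513
(540, 660, 3) (375, 650, 3)
```

View pics/s6.png

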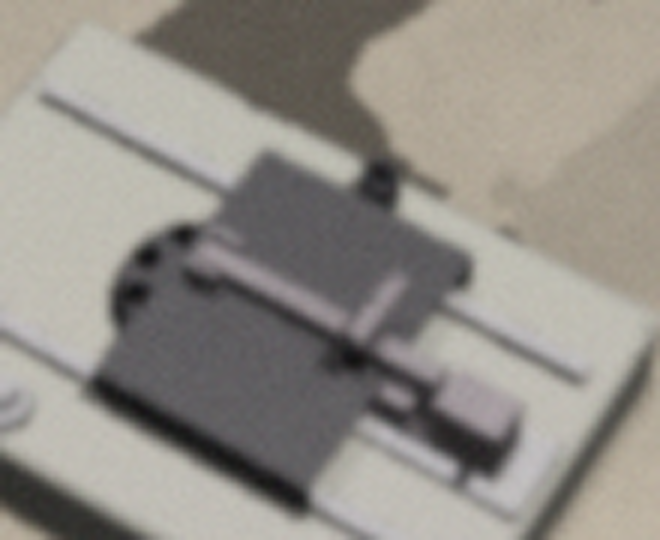

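View pics/t6.png

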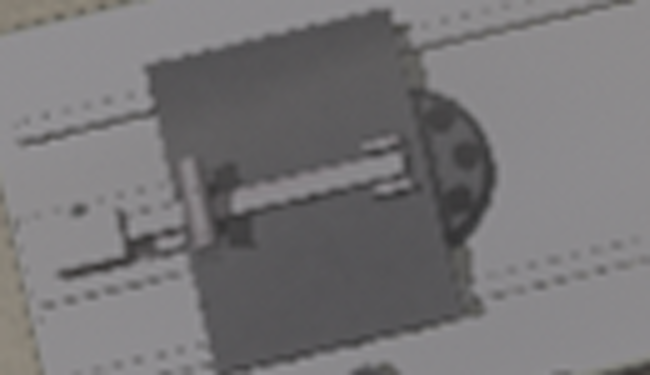

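The bar lies against the end wall in both views, with the guard closed. To confirm it is fully down, I'll triangulate the rod height from the two views.

```bash
python3 - <<'E'
from h import *
s=camera('scene');t=camera('top')
def tri(a,b):
    a=(np.array(a)+.5)/6-.5+[220,150];b=(np.array(b)+.5)/5-.5+[185,150]
    P=lambda c:np.c_[cv2.Rodrigues(c['rvec'])[0],c['tvec']]
    u=lambda c,x:cv2.undistortPoints(x.reshape(1,1,2),K(c),c['D']).reshape(2,1)
    X=cv2.triangulatePoints(P(s),P(t),u(s,a),u(t,b)).ravel();return X[:3]/X[3]
for n,a,b in [('rod centre',(377,304),(198,201)),('-x end',(402,276),(207,243)),('+x end',(353,333),(188,160)),('hinge',(208,258),(392,165))]:
    X=tri(a,b);d=X[:2]-[.58423,-.00915];print(n,X.round(4),'y',d@[-.228,.974],'x',d@[.974,.228])
E
```

```text
rod centre [0.562  0.086  0.1968] y 0.09771247213258148 x 6.195533705561927e-05
-x end [0.5381 0.0817 0.1953] y 0.09897149803412521 x -0.024222450205793177
+x end [0.5855 0.0909 0.1978] y 0.09717326799798023 x 0.024038670948146535
hinge [ 0.5886 -0.0249  0.1511] y -0.016304962934371666 x 0.0006233142891701496
```

```bash
python3 -c "
from workcell import bot,status
print(status.get_obs()['time'],bot.job_done())"
```

```text
the job is handed in; nothing more can be done
16.8 None
```

The guard is closed with the bar's tooth in the keeper's notch, and I handed the job in at about 17 s with the robot clear of everything.

- **How it went:** I gripped the T-handle and raised the bar, then slid it over the front lip to about 0.117 m on the guard. There I laid the tooth on the land and let go. I pushed the guard on with one finger, the last part in 3 mm steps with the finger eased back between them. At about 0.16 m the push force fell from about 3 N to near zero, which is when the bar dropped.
- **Forces:** The readings, taken only at the end of each move, were at most about 3 N while pushing. They were about 6.5 N while lowering the bar onto the land, and about 9.5 N while carrying it.
- **Last checks:** Both cameras show the tooth against the end wall. The handle is at y ≈ 0.098 m in the spinner's frame, so the guard reads about 0.163 m, which agrees with where I saw the notch. The top of the rod measured 0.195–0.198 m high. Fully down would be 0.197 m, and still on the land about 0.208 m.
- **Disagreements and limits:** The handle-to-hinge distance measured 114 mm instead of 110 mm, and the spinner measured about 2–3% small; I put both down to picture resolution. I did not press on the handle to test the latch. I did not measure the other objects again, but saw no sign of touching them.

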